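Find the iron switch that still snaps

TASK

Three look-alike spare push switches for the iron stand in the wooden rack and only one is sound: press their caps slowly and gently (never with 20 N or more), one after another, until you feel the one whose resistance snaps over part-way down, while the other two stay soft or mushy to the bottom. Lift that one out of the rack and stand it upright on the floor of the clear pin box, and let go. Leave the two soft ones standing in the rack and disturb nothing else.

Things in the scene. Friction and masses are not known exactly. Their poses are not given: they have to be found in the camera images.
- rack: fixed beech block, 62 (its x) x 220 (its y) x 22 mm high, origin at the centre of its underside. Three square pockets, 37 mm wide and 12 mm deep (floor 10 mm over the table), in a row along its y at -68, 0 and 68 mm. A loose push switch stands in each, sides parallel to the block, 1.5 mm play all round
- place_1 (a point): top centre of the unpressed cap of the switch in pocket 1 (rack y = -68 mm), 74 mm over the table; fixed to the rack, does not follow cap or switch; axes are the rack's. Every switch: cream housing 34 x 34 x 50 mm high, about 130 g, its top 60 mm over the table; round dark turquoise cap, 26 mm across, 14 mm proud, travels about 9 mm straight down and springs back
- place_2 (a point): top centre of the unpressed cap of the switch in pocket 2 (rack y = 0 mm), 74 mm over the table; fixed to the rack, does not follow cap or switch; axes are the rack's. All look alike; the sound one may stand in any pocket. Sound: force climbs from 2 N to about 8 N some 4 mm down, then falls away (the snap) to about 3 N at 9 mm
- place_3 (a point): top centre of the unpressed cap of the switch in pocket 3 (rack y = 68 mm), 74 mm over the table; fixed to the rack, does not follow cap or switch; axes are the rack's. Soft switches: the force never falls on the way down, it climbs from 1 or 2 N to between 3 and 8 N at the bottom. All: from 9 or 10 mm down a stop of about 6 N per mm; 20 N ruins the switch
- pinbox: fixed open box of clear acrylic with a turquoise floor, outside 130 (its x) x 100 (its y) x 24 mm high, walls and floor 4 mm thick; origin at the centre of its underside. Its clear flap is folded back flat beyond its +x side, 100 mm long
- pinbox_floor (a point): the centre of the pin box's inner floor, 4 mm over the table; axes are the box's. Room inside 122 x 92 mm
- clapper: bystander: wooden pressing block 200 (its x) x 60 x 45 mm high, origin at the centre of its underside. Not listed: beyond the rack and the pin box, over 0.69 m ahead of the robot, stand a turquoise iron 132 mm high, a grey mug with collar stays 110 mm high and a pale bottle 170 mm high; nearer than 0.42 m ahead stand two thread spools and a low jar, up to 50 mm high

How it is judged:
By the outcome, as a careful person would: the job done as asked, in the order asked, and still so for the second after the job is handed in, with the robot touching nothing.
It also fails if it takes over 72 s, if anything falls off the work surface, if the arm or the gripper's body presses on something with over 40 N, if the wrist force passes 120 N, or if a joint passes its speed limit or range.

ROBOT

A 7-joint arm with a two-finger parallel gripper is mounted at the origin on the work surface. World frame = base frame: x ahead of the robot, y to its left, z up, the work surface at z = 0. Lengths are in m, angles in rad, forces in N, time in s.
With the tool pointing down it reaches from about 0.4 to 0.85 m from the base axis. Payload 10.4 kg.
Tool frame: the origin (TCP) lies between the finger pads; the fingertips stand 22 mm ahead of it and the grasp point (between the pads) lies 3 mm ahead of it; z points along the fingers, y is the line along which they close (so a half turn about z gives the same grasp; the last joint's range is limited). The gripper opens to 85 mm and grips with 20 to 120 N. Pads are 22 mm wide; open, the fingers measure 114 mm over their backs; the gripper's body (76 mm by 85 mm) begins 54 mm behind the grasp point. The pads swing forward as they close: fully open they stand 13 mm farther back than shut.
Start: joints at [-1.338, 0.332, -0.065, 1.46, 0.022, 1.35, -0.088], TCP at [0.158, 0.605, 0.253] pointing down, gripper open.
Joint ranges: [-2.6, 2.6], [-0.5, 2.12], [-1.47, 1.34], [0.16, 2.42], [-1.27, 4.41], [0.06, 2.06], [-2.6, 2.6]. Speed limits (rad/s): [2.22, 2.22, 2.79, 2.79, 3.14, 3.14, 3.14].

INTERFACE

Orientations are given as a unit quaternion [x, y, z, w].
In Python, from workcell import manip, camera, ticket, boxes_of, outline_of gives the robot as it stands.
- The arm moves only by the tool carry_out, never from a script. Its argument "deltas" is a list of rows, each a list of 5 numbers: the shift along the tool's x, y, z as a fraction of full scale, then the turn about the tool's z as a fraction of full scale, then the opening, from -1 (shut) to 1 (fully open), so that 0 is half open. In form: [[tx, ty, tz, spin, gripper], ...]. A call has 1 to 20 rows; each row is the pose to reach, as a shift and turn from the pose commanded when the call began, along the tool's axes at that moment; what a row does not reach only later rows make up. Full scale, the value 1, is 150 mm for a shift and 30 degrees for a turn. A row lasts 1/8 s, in which the tool goes at most 62.5 mm and 10.7 degrees, less where a joint would pass 70% of its speed; a pose out of reach is approached as far as the arm can. A call with a number of a shift or a turn outside -1 to 1 is refused whole. A call with a gripper value outside its range is refused whole. The fingers move at their own pace and stop on an object; "force" is the grip in N (left out, the last holds). Time passes only in rows, so rows that repeat a pose let the fingers close. It gives the time, the measured TCP pose, the force, the opening and the grip force at its end, in the units of the state.
- manip.get_obs(): the state, without advancing time (a new reading comes with each control period).
- camera(name): name is "scene" or "top"; returns a dict with "img" (420x560x3 uint8, red, green, blue), "depth" (420x560 float32, m along the optical axis (not along the pixel's ray), 0 where there is no reading), "vertical_fov" (degrees; the focal length in pixels is half the picture's height over the tangent of half this angle, whatever the lens; pixels are square), "cx", "cy" (the principal point, pixels), "R" (3x3) and "t" (3): a world point X has camera coordinates R X + t. Camera axes: x right, y down, z forward; pixel columns grow to the right and rows downward; lengths in m; the calibration is good to about 2 mm. A picture is of the moment at which its call begins.
- ticket.hand_in(): hands the job in; it is judged then, once.
Trained networks look in a picture, given as the dict that the camera call returned (one of the last four; its "shot" number tells which), for a name from the list of things; names that differ only in an ending like _2 or _b are one class to them, and where a whole thing is asked for, a point or a joint stands for the part that bears it (a point fixed in the world has none). Each returns a list of dicts, best first, with "conf" (0 to 1); they miss things now and then, are a little off and sometimes report something else, mostly with a low value. They report only what shows in the picture. A call takes as long as a camera call.
- boxes_of(query, picture): "position" ([x, y, z] in m, in world coordinates, good to about 4 mm: the middle of the surface that is visible of it).
- outline_of(query, picture): "region" (420x560 bool, what is visible of it).
The state is a dict: "clock": time; "joint_pos": joint angles; "joint_velocities": joint speeds; "tau": joint torques, N m; "position": TCP position; "ee_rot": TCP orientation; "ft_force": force on the tool from outside, world axes, zero at the start; "torque": the same for the moment, N m; "grip_width": opening from 0.0 (shut) to 1.0 (fully open); "grasp_force": force on a finger pad.
Only numpy, scipy, OpenCV 4.12 (cv2) and the standard library are available. Lean on these libraries where they do the work, as an engineer would, in place of code of your own. Each camera call takes 0.05 s, during which the arm holds its last target. There are 200 camera calls.

## Working session

There is one attempt and no reset: what is moved stays moved. The work goes in short steps, Python scripts to look and compute and a tool call to move; the robot and the scene stay as the last step left them, time stands still between calls to the robot, and variables do not carry over. Pictures are saved under pics/ and viewed, at most 10 in all, crops included, and the job is handed in when it is done.

Besides the shell and the picture viewer there is one more tool, called after "Call:" as name([rows], argument=value, ...), one row to a line, values as JSON. carry_out: Moves the arm, as the interface text tells. Its arguments: {"type":"object","properties":{"deltas":{"type":"array","items":{"type":"array","items":{"type":"number"}}},"force":{"type":"number"}},"required":["deltas"]}

```bash
ls; mkdir -p pics
cat > h.py <<'E'
import numpy as np, cv2
from workcell import manip, camera, ticket, boxes_of, outline_of
def K(c):
    f=c["img"].shape[0]/2/np.tan(np.radians(c["vertical_fov"])/2); return f,c["cx"],c["cy"]
def cloud(c):
    f,cx,cy=K(c); d=c["depth"]; v,u=np.mgrid[:d.shape[0],:d.shape[1]]
    P=np.stack([(u-cx)/f*d,(v-cy)/f*d,d],-1)
    W=(P-np.array(c["t"]))@np.array(c["R"]); W[d==0]=np.nan; return W
def ray(c,u,v,z):
    f,cx,cy=K(c);R=np.array(c["R"]);t=np.array(c["t"])
    o=-R.T@t; d=R.T@np.array([(u-cx)/f,(v-cy)/f,1]); return o+d*(z-o[2])/d[2]
E
python3 - <<'E'
from h import *
np.set_printoptions(precision=4,suppress=True)
o=manip.get_obs(); print({k:np.round(o[k],4) for k in o})
for n in("scene","top"):
    c=camera(n); cv2.imwrite(f"pics/{n}0.png",c["img"][:,:,::-1]); print(n,K(c),-np.array(c["R"]).T@c["t"])
    for q in("rack","place_1","pinbox","pinbox_floor","clapper"):
        print(q,[(np.round(b["position"],3),round(b["conf"],2)) for b in boxes_of(q,c)][:4])
E
```

```text
pics
{'clock': np.float64(0.0), 'joint_pos': array([-1.3376,  0.3329, -0.0647,  1.4609,  0.0216,  1.3499, -0.0885]), 'joint_velocities': array([-0.0007,  0.0006,  0.0007,  0.0015,  0.0019, -0.0003, -0.0001]), 'tau': array([ -0.0007, -62.5433,   0.0488, -39.1615,   0.0162,   0.0096,
        -0.    ]), 'position': array([0.158 , 0.6043, 0.2525]), 'ee_rot': array([ 0.1275,  0.9918, -0.0007, -0.0001]), 'ft_force': array([ 0.69  , -0.1854, -0.5164]), 'torque': array([-0.0072, -0.0289,  0.0153]), 'grasp_force': np.float64(0.0), 'grip_width': np.float64(1.0012)}
scene (np.float64(529.0823019610434), 287.6949370818835, 217.28119954778862) [ 1.5251 -0.3155  1.0263]
rack [(array([ 0.551, -0.07 ,  0.019]), 0.74)]
place_1 [(array([ 0.553, -0.073,  0.021]), 0.62)]
pinbox [(array([0.561, 0.291, 0.009]), 0.72)]
pinbox_floor [(array([0.555, 0.286, 0.007]), 0.73)]
clapper [(array([ 0.532, -0.403,  0.043]), 0.78)]
top (np.float64(522.9115043985684), 289.70542904206354, 208.7130009772624) [ 0.2774 -0.0749  1.3269]
rack [(array([ 0.525, -0.053,  0.022]), 0.78)]
place_1 [(array([ 0.525, -0.055,  0.023]), 0.8)]
pinbox [(array([0.536, 0.298, 0.007]), 0.96)]
pinbox_floor [(array([0.543, 0.293, 0.007]), 0.68)]
clapper [(array([ 0.505, -0.397,  0.046]), 0.72), (array([ 0.528, -0.052,  0.023]), 0.69)]
```

View pics/scene0.png

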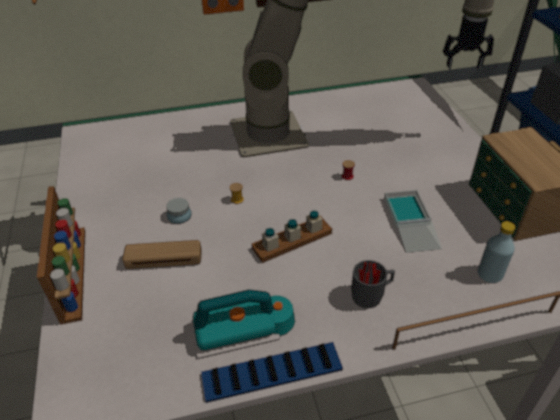

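View pics/top0.png

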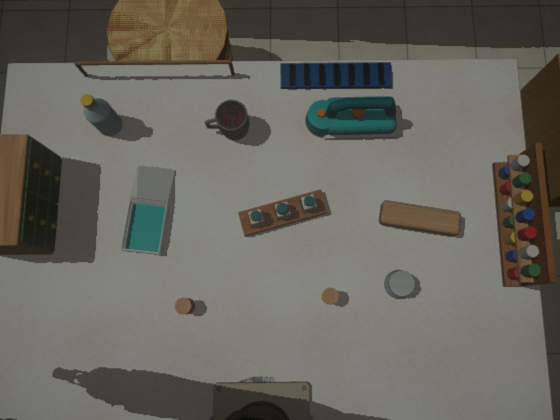

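The scene view shows the rack with three switches at about (270,238), (293,228) and (315,220), with the pin box at (408,210). In the top view the rack is at (283,213), its caps at (256,216), (282,210) and (309,202), and the box floor at (147,228) with the flap at (154,184) on the +x side.

```bash
cat > m.py <<'E'
from h import *
np.set_printoptions(precision=4,suppress=True)
obs={}
cams={n:camera(n) for n in("scene","top")}
for n,c in cams.items():
    W=cloud(c); hsv=cv2.cvtColor(c["img"],cv2.COLOR_RGB2HSV)
    box=lambda x0,x1,y0,y1:(W[...,0]>x0)&(W[...,0]<x1)&(W[...,1]>y0)&(W[...,1]<y1)
    turq=(hsv[...,0]>78)&(hsv[...,0]<105)&(hsv[...,1]>90)
    near=box(.44,.64,-.2,.1)
    m=(near&turq&(W[...,2]>.05)).astype(np.uint8)
    k,l,s,ce=cv2.connectedComponentsWithStats(m)
    caps=[]
    for i in range(1,k):
        if s[i,4]>15:
            P=W[l==i]; top=P[P[:,2]>.070]
            print(n,"cap px",ce[i],s[i,4],"med",np.median(P,0),"top",np.median(top,0) if len(top) else None,"z95",np.percentile(P[:,2],95))
    r=near&(W[...,2]>.016)&(W[...,2]<.028); R=cv2.minAreaRect(W[r][:,:2].astype(np.float32)*1000); print(n,"rack rect mm",R,"z",np.median(W[r][:,2]))
    h=near&(W[...,2]>.054)&(W[...,2]<.065); print("housing top z",np.median(W[h][:,2]))
    f=box(.42,.68,.2,.4)&turq; Rb=cv2.minAreaRect(W[f][:,:2].astype(np.float32)*1000); print(n,"floor",Rb,np.median(W[f],0))
    reg=outline_of("pinbox",c)[0]["region"]; print(n,"pinbox",cv2.minAreaRect(W[reg&~np.isnan(W[...,0])][:,:2].astype(np.float32)*1000))
E
python3 m.py
```

```text
scene cap px [313.7895 214.2368] 38 med [0.5215 0.0084 0.0732] top [0.5197 0.0088 0.0734] z95 0.07591632383544089
scene cap px [291.9818 223.5636] 55 med [ 0.5408 -0.0566  0.0723] top [ 0.5385 -0.0564  0.0728] z95 0.07594035801856862
scene cap px [269.25 232.  ] 48 med [ 0.5576 -0.1222  0.073 ] top [ 0.5575 -0.1214  0.0732] z95 0.07599463950274775
scene rack rect mm ((533.8615112304688, -55.56819152832031), (68.6327133178711, 223.0377197265625), 15.494669914245605) z 0.021201728049813285
housing top z 0.05955867808688405
scene floor ((490.17559814453125, 295.0766906738281), (88.85026550292969, 103.81245422363281), 83.38568878173828) [0.4912 0.2982 0.004 ]
scene pinbox ((531.9348754882812, 295.41973876953125), (115.76703643798828, 264.96954345703125), 81.6003646850586)
top cap px [308.6275 200.3922] 51 med [ 0.5488 -0.1208  0.0744] top [ 0.5488 -0.1208  0.0746] z95 0.07728861787610782
top cap px [281.8667 207.7667] 60 med [ 0.5299 -0.0547  0.0747] top [ 0.5299 -0.0547  0.0748] z95 0.07779568844420658
top cap px [255.22 215.46] 50 med [0.5119 0.0112 0.0745] top [0.5112 0.0112 0.0746] z95 0.07735335365034655
top rack rect mm ((531.3707275390625, -54.42139434814453), (63.603694915771484, 219.9662628173828), 15.150150299072266) z 0.021784628077810085
housing top z 0.059593525674053405
top floor ((497.4794616699219, 295.0710144042969), (89.7345962524414, 117.43511199951172), 83.71892547607422) [0.4967 0.2969 0.0044]
top pinbox ((547.8872680664062, 294.9907531738281), (111.26191711425781, 230.94737243652344), 83.20604705810547)
```

Call:
carry_out([
  [-0.2,-0.2,0,0,-1],
  [-0.4,-0.4,0,0,-1],
  [-0.6,-0.6,0,0,-1],
  [-0.82,-0.81,0,0,-1],
  [-0.82,-0.81,0,0,-1],
], force=20)

```text
clock: 1.42
position: [0.249, 0.4535, 0.2539]
ee_rot: [0.13, 0.991, 0.0, 0.001]
ft_force: [-0.3, -0.3, 0.3]
grip_width: 0.004
grasp_force: 0.0
```

Call:
carry_out([
  [-0.2,-0.2,0,0,-1],
  [-0.4,-0.4,0,0,-1],
  [-0.6,-0.6,0,0,-1],
  [-0.82,-0.81,0,0,-1],
  [-0.82,-0.81,0,0,-1],
])

```text
clock: 2.05
position: [0.3362, 0.3055, 0.2537]
ee_rot: [0.13, 0.992, 0.0, 0.0]
ft_force: [-0.6, 0.9, 0.4]
grip_width: -0.001
grasp_force: 0.0
```

Call:
carry_out([
  [-0.2,-0.2,0,0,-1],
  [-0.4,-0.4,0,0,-1],
  [-0.6,-0.6,0,0,-1],
  [-0.82,-0.81,0,0,-1],
  [-0.82,-0.81,0,0,-1],
])

```text
clock: 2.68
position: [0.4242, 0.1573, 0.2536]
ee_rot: [0.129, 0.992, 0.0, 0.0]
ft_force: [-0.6, 0.4, -0.1]
grip_width: -0.004
grasp_force: 0.0
```

Call:
carry_out([
  [-0.2,-0.2,0,0.2,-1],
  [-0.4,-0.4,0,0.5,-1],
  [-0.6,-0.6,0,0.8,-1],
  [-0.82,-0.81,0,1,-1],
  [-0.82,-0.81,0,1,-1],
])

```text
clock: 3.3
position: [0.5123, 0.0089, 0.2532]
ee_rot: [0.382, 0.924, -0.0, 0.0]
ft_force: [-0.6, 0.9, -0.7]
grip_width: -0.0
grasp_force: 0.0
```

Call:
carry_out([
  [0,0,0.1,0.3,-1],
  [0,0,0.2,0.6,-1],
  [0,0,0.4,0.99,-1],
  [0,0,0.6,0.99,-1],
  [0,0,0.6,0.99,-1],
])

```text
clock: 3.92
position: [0.5098, 0.0122, 0.1616]
ee_rot: [0.603, 0.798, -0.001, -0.001]
ft_force: [0.0, 0.5, 1.2]
grip_width: -0.002
grasp_force: 0.0
```

Call:
carry_out([
  [0,0.015,0.1,0,-1],
  [0,0.015,0.2,0,-1],
  [0,0.015,0.27,0,-1],
  [0,0.015,0.27,0,-1],
  [0,0.015,0.27,0,-1],
])

```text
clock: 4.55
position: [0.5135, 0.0105, 0.1231]
ee_rot: [0.604, 0.797, 0.0, 0.0]
ft_force: [0.1, -0.3, 0.6]
grip_width: 0.004
grasp_force: 0.0
```

Run:
```python
from h import *
c=camera("scene"); cv2.imwrite("pics/s1.png",cv2.resize(c["img"][130:270,220:400,::-1],None,fx=4,fy=4))
for _ in range(1): o=manip.get_obs(); print(o["position"],o["ft_force"])
```

```text
[0.51363514 0.01056696 0.12322311] [-0.03020524  0.01259881  0.536079  ]
```

View pics/s1.png

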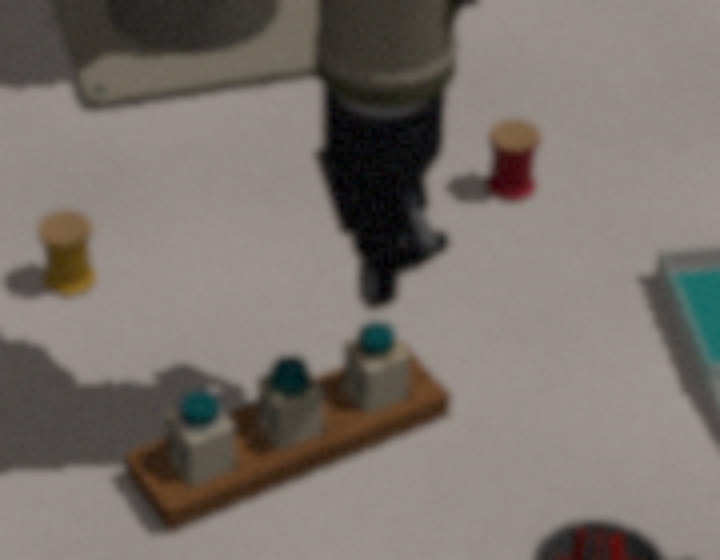

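The crop shows the closed fingertips at (378,295), centred over the pocket-3 cap at (376,338), with a small gap below them. Next I lower slowly.

Call:
carry_out([
  [0,0,0.05,0,-1],
  [0,0,0.1,0,-1],
  [0,0,0.14,0,-1],
  [0,0,0.14,0,-1],
  [0,0,0.14,0,-1],
])

```text
clock: 5.22
position: [0.5134, 0.0106, 0.1018]
ee_rot: [0.604, 0.797, 0.0, 0.0]
ft_force: [-1.2, 0.4, 0.7]
grip_width: 0.003
grasp_force: 0.0
```

Call:
carry_out([
  [0,0,0.01,0,-1],
  [0,0,0.02,0,-1],
  [0,0,0.02,0,-1],
])

```text
clock: 5.6
position: [0.5133, 0.0106, 0.0987]
ee_rot: [0.604, 0.797, -0.0, -0.0]
ft_force: [-0.0, -0.2, 0.5]
grip_width: -0.003
grasp_force: 0.0
```

Call:
carry_out([
  [0,0,0.01,0,-1],
  [0,0,0.02,0,-1],
  [0,0,0.02,0,-1],
])

```text
clock: 5.98
position: [0.5134, 0.0107, 0.0958]
ee_rot: [0.604, 0.797, 0.0, -0.0]
ft_force: [-0.2, 0.2, 1.6]
grip_width: 0.003
grasp_force: 0.8
```

Call:
carry_out([
  [0,0,0.005,0,-1],
  [0,0,0.01,0,-1],
  [0,0,0.01,0,-1],
])

```text
clock: 6.35
position: [0.5134, 0.0106, 0.0944]
ee_rot: [0.604, 0.797, 0.0, 0.0]
ft_force: [-1.9, -0.4, 3.9]
grip_width: -0.001
grasp_force: 2.0
```

Call:
carry_out([
  [0,0,0.005,0,-1],
  [0,0,0.01,0,-1],
  [0,0,0.01,0,-1],
])

```text
clock: 6.72
position: [0.5134, 0.0106, 0.0929]
ee_rot: [0.604, 0.797, 0.0, 0.0]
ft_force: [-1.2, 0.1, 6.4]
grip_width: 0.0
grasp_force: 2.6
```

Call:
carry_out([
  [0,0,0.005,0,-1],
  [0,0,0.01,0,-1],
  [0,0,0.01,0,-1],
])

```text
clock: 7.1
position: [0.5134, 0.0106, 0.0914]
ee_rot: [0.604, 0.797, 0.0, 0.0]
ft_force: [-2.5, 0.2, 5.9]
grip_width: -0.001
grasp_force: 2.9
```

Call:
carry_out([
  [0,0,0.005,0,-1],
  [0,0,0.01,0,-1],
  [0,0,0.01,0,-1],
])

```text
clock: 7.48
position: [0.5134, 0.0107, 0.0899]
ee_rot: [0.604, 0.797, 0.0, 0.0]
ft_force: [-2.0, 0.6, 5.9]
grip_width: 0.004
grasp_force: 3.1
```

Call:
carry_out([
  [0,0,0.005,0,-1],
  [0,0,0.01,0,-1],
  [0,0,0.01,0,-1],
])

```text
clock: 7.85
position: [0.5135, 0.0107, 0.0884]
ee_rot: [0.604, 0.797, 0.0, 0.0]
ft_force: [-2.0, 0.7, 6.7]
grip_width: 0.0
grasp_force: 3.3
```

Call:
carry_out([
  [0,0,-0.03,0,-1],
  [0,0,-0.08,0,-1],
  [0,0,-0.18,0,-1],
  [-0.15,0,-0.18,0,-1],
  [-0.35,0,-0.18,0,-1],
  [-0.453,0,-0.18,0,-1],
  [-0.453,0,-0.18,0,-1],
  [-0.453,0,-0.12,0,-1],
  [-0.453,0,-0.07,0,-1],
  [-0.453,0,-0.06,0,-1],
  [-0.453,0,-0.06,0,-1],
])

```text
clock: 9.22
position: [0.5315, -0.0545, 0.0971]
ee_rot: [0.604, 0.797, -0.0, -0.0]
ft_force: [0.3, 0.4, -0.6]
grip_width: -0.004
grasp_force: 0.0
```

Call:
carry_out([
  [0,0,0.005,0,-1],
  [0,0,0.01,0,-1],
  [0,0,0.01,0,-1],
])

```text
clock: 9.6
position: [0.5318, -0.0548, 0.0959]
ee_rot: [0.604, 0.797, 0.0, 0.0]
ft_force: [0.2, 1.0, 2.2]
grip_width: 0.002
grasp_force: 0.7
```

Call:
carry_out([
  [0,0,0.005,0,-1],
  [0,0,0.01,0,-1],
  [0,0,0.01,0,-1],
])

```text
clock: 9.98
position: [0.5319, -0.0548, 0.0945]
ee_rot: [0.604, 0.797, 0.0, 0.0]
ft_force: [-1.6, 0.4, 5.2]
grip_width: 0.0
grasp_force: 2.7
```

Call:
carry_out([
  [0,0,0.005,0,-1],
  [0,0,0.01,0,-1],
  [0,0,0.01,0,-1],
])

```text
clock: 10.35
position: [0.5319, -0.0548, 0.0931]
ee_rot: [0.604, 0.797, 0.0, 0.0]
ft_force: [-1.8, 0.9, 7.8]
grip_width: 0.001
grasp_force: 3.6
```

Call:
carry_out([
  [0,0,0.005,0,-1],
  [0,0,0.01,0,-1],
  [0,0,0.01,0,-1],
])

```text
clock: 10.72
position: [0.5319, -0.0548, 0.0917]
ee_rot: [0.604, 0.797, 0.0, 0.0]
ft_force: [-1.1, 0.7, 7.9]
grip_width: -0.0
grasp_force: 3.6
```

Call:
carry_out([
  [0,0,0.005,0,-1],
  [0,0,0.01,0,-1],
  [0,0,0.01,0,-1],
])

```text
clock: 11.1
position: [0.5318, -0.0548, 0.09]
ee_rot: [0.604, 0.797, 0.0, 0.0]
ft_force: [-0.9, 1.1, 5.1]
grip_width: 0.002
grasp_force: 2.8
```

Call:
carry_out([
  [0,0,0.005,0,-1],
  [0,0,0.01,0,-1],
  [0,0,0.01,0,-1],
])

```text
clock: 11.48
position: [0.5318, -0.0548, 0.0883]
ee_rot: [0.604, 0.797, 0.0, 0.0]
ft_force: [0.2, 0.4, 4.0]
grip_width: -0.0
grasp_force: 1.8
```

Call:
carry_out([
  [0,0,-0.03,0,-1],
  [0,0,-0.08,0,-1],
  [0,0,-0.18,0,-1],
  [0,0,-0.4,0,-1],
  [0,0,-0.4,0,-1],
])

```text
clock: 12.1
position: [0.533, -0.055, 0.151]
ee_rot: [0.604, 0.797, 0.002, 0.001]
ft_force: [-1.2, 1.0, 0.0]
grip_width: 0.003
grasp_force: 0.0
```

The snap is clear: pocket 2 rose to about 7.9 N at 3–4 mm, then fell to 4 N by 8 mm. I'll grasp that one.

Call:
carry_out([
  [0,0,0,0,0.6],
  [0,0,0,0,0.6],
  [0,0,0,0,0.6],
  [0,0,0,0,0.6],
  [0,0,0,0,0.6],
  [0,0,0.15,0,0.6],
  [0,0,0.3,0,0.6],
  [0,0,0.4,0,0.6],
  [0,0,0.4,0,0.6],
])

```text
clock: 13.22
position: [0.5311, -0.0548, 0.0875]
ee_rot: [0.604, 0.797, -0.001, -0.001]
ft_force: [0.4, -1.2, -0.2]
grip_width: 0.799
grasp_force: 0.0
```

Run:
```python
from h import *
c=camera("scene"); cv2.imwrite("pics/s2.png",cv2.resize(c["img"][130:270,220:400,::-1],None,fx=4,fy=4))
```

```text
(no output)
```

View pics/s2.png

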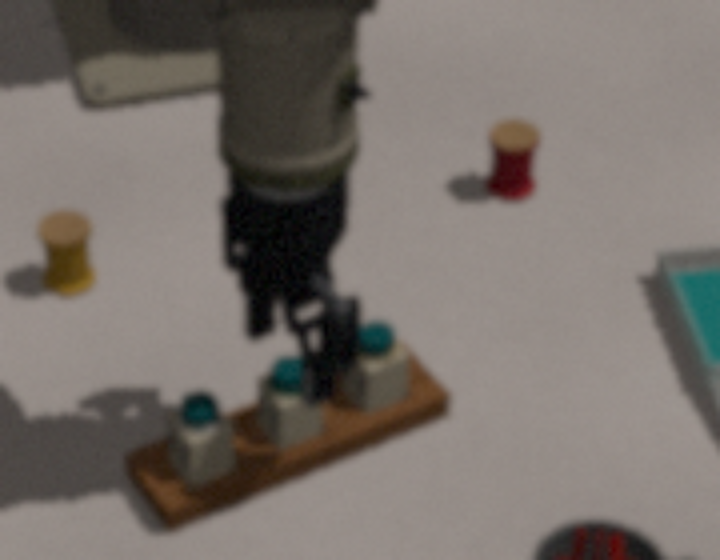

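The crop shows the fingers straddling the middle switch across the rack: far tip about (262,325), near tip about (322,400), midpoint on the cap at (290,368). I can go down and grip.

Call:
carry_out([
  [0,0,0.06,0,0.6],
  [0,0,0.12,0,0.6],
  [0,0,0.18,0,0.6],
  [0,0,0.23,0,0.6],
  [0,0,0.23,0,0.6],
  [0,0,0.23,0,0.6],
])

```text
clock: 14.02
position: [0.5318, -0.0549, 0.0539]
ee_rot: [0.604, 0.797, 0.0, 0.0]
ft_force: [0.1, 0.3, 0.2]
grip_width: 0.8
grasp_force: 0.0
```

Call:
carry_out([
  [0,0,0,0,0.2],
  [0,0,0,0,0],
  [0,0,0,0,-0.1],
  [0,0,0,0,-0.5],
  [0,0,0,0,-1],
  [0,0,0,0,-1],
  [0,0,0,0,-1],
  [0,0,0,0,-1],
], force=35)

```text
clock: 15.02
position: [0.5318, -0.0548, 0.054]
ee_rot: [0.604, 0.797, 0.0, 0.0]
ft_force: [-0.5, -0.7, 6.1]
grip_width: 0.393
grasp_force: 36.0
```

Call:
carry_out([
  [0,0,-0.03,0,-1],
  [0,0,-0.07,0,-1],
  [0,0,-0.12,0,-1],
  [0,0,-0.18,0,-1],
  [0,0,-0.3,0,-1],
  [0,0,-0.45,0,-1],
  [0,0,-0.6,0,-1],
  [0,0,-0.6,0,-1],
  [0,0,-0.6,0,-1],
])

```text
clock: 16.15
position: [0.5314, -0.0547, 0.1435]
ee_rot: [0.604, 0.797, 0.0, -0.0]
ft_force: [0.6, 0.0, -1.2]
grip_width: 0.392
grasp_force: 35.4
```

Run:
```python
from h import *
c=camera("scene"); cv2.imwrite("pics/s3.png",cv2.resize(c["img"][130:270,220:400,::-1],None,fx=4,fy=4))
```

```text
(no output)
```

View pics/s3.png

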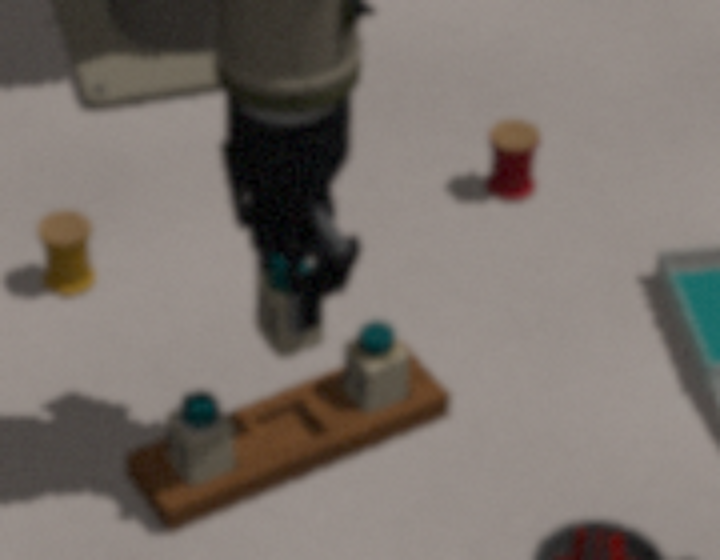

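The crop shows the switch held upright and clear of the rack at (290,310). Pocket 2 is empty, and the two soft switches still stand at (200,440) and (377,370). Next I carry it to the box.

Call:
carry_out([
  [0.15,0.03,0,0,-1],
  [0.35,0.06,0,0,-1],
  [0.55,0.1,0,0,-1],
  [0.77,0.14,0,0,-1],
])

```text
clock: 16.7
position: [0.5201, 0.0627, 0.143]
ee_rot: [0.605, 0.797, -0.001, -0.0]
ft_force: [1.0, 0.1, -1.1]
grip_width: 0.396
grasp_force: 35.4
```

Call:
carry_out([
  [0.2,0.03,0,0,-1],
  [0.4,0.06,0,0,-1],
  [0.6,0.1,0,0,-1],
  [0.77,0.14,0,0,-1],
])

```text
clock: 17.2
position: [0.5091, 0.18, 0.1429]
ee_rot: [0.604, 0.797, -0.001, -0.0]
ft_force: [0.3, -0.1, -1.1]
grip_width: 0.394
grasp_force: 35.4
```

Call:
carry_out([
  [0.2,0.03,0,0.1,-1],
  [0.4,0.06,0,0.3,-1],
  [0.6,0.1,0,0.5,-1],
  [0.7,0.14,0,0.65,-1],
  [0.77,0.14,0,0.74,-1],
  [0.77,0.14,0,0.74,-1],
  [0.77,0.14,0,0.74,-1],
])

```text
clock: 18.08
position: [0.4989, 0.295, 0.1433]
ee_rot: [0.746, 0.666, -0.0, 0.0]
ft_force: [-0.1, 0.5, -1.0]
grip_width: 0.391
grasp_force: 35.3
```

Run:
```python
from h import *
c=camera("scene"); cv2.imwrite("pics/s4.png",cv2.resize(c["img"][130:270,320:500,::-1],None,fx=4,fy=4))
o=manip.get_obs(); print(o["position"],o["ee_rot"],o["joint_pos"])
```

```text
[0.49899954 0.29492462 0.14347509] [ 7.46399314e-01  6.65498262e-01 -3.38457565e-04  1.12187228e-04] [-1.0081932   0.33835103  0.47708655  1.74020647 -0.17105619  1.10498018
 -0.59145359]
```

View pics/s4.png

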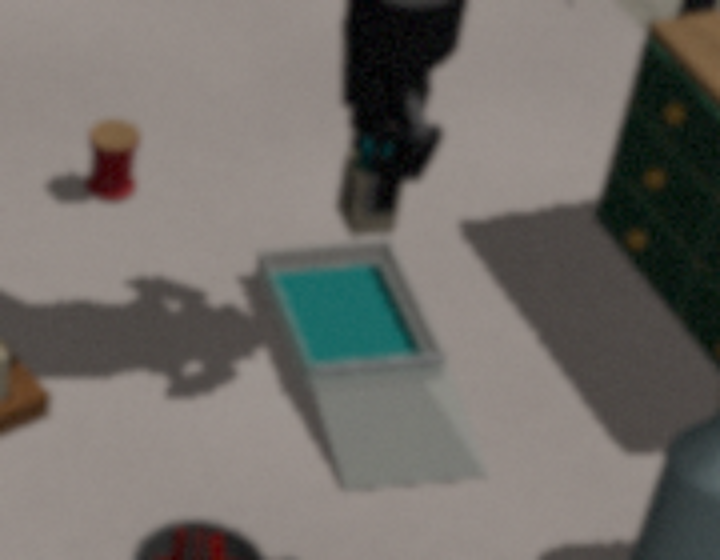

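The crop shows the held switch upright at (370,200), above the empty box floor (turquoise centre about (345,312)). It is roughly 10 cm up and will come down near the centre.

Call:
carry_out([
  [0,0,0.1,0,-1],
  [0,0,0.2,0,-1],
  [0,0,0.32,0,-1],
  [0,0,0.42,0,-1],
  [0,0,0.5,0,-1],
  [0,0,0.55,0,-1],
  [0,0,0.59,0,-1],
  [0,0,0.61,0,-1],
  [0,0,0.61,0,-1],
  [0,0,0.61,0,-1],
])

```text
clock: 19.38
position: [0.4991, 0.296, 0.0527]
ee_rot: [0.746, 0.666, 0.0, -0.0]
ft_force: [-0.6, 0.9, -1.4]
grip_width: 0.396
grasp_force: 35.3
```

Call:
carry_out([
  [0,0,0.005,0,-1],
  [0,0,0.01,0,-1],
  [0,0,0.01,0,-1],
])

```text
clock: 19.75
position: [0.4988, 0.2959, 0.0508]
ee_rot: [0.746, 0.666, -0.0, -0.0]
ft_force: [-0.1, -0.7, -1.3]
grip_width: 0.39
grasp_force: 35.3
```

Call:
carry_out([
  [0,0,0.003,0,-1],
  [0,0,0.005,0,-1],
  [0,0,0.005,0,-1],
])

```text
clock: 20.12
position: [0.4989, 0.2958, 0.05]
ee_rot: [0.746, 0.666, 0.0, -0.0]
ft_force: [-0.6, -0.0, -1.6]
grip_width: 0.391
grasp_force: 35.3
```

Call:
carry_out([
  [0,0,0.003,0,-1],
  [0,0,0.005,0,-1],
  [0,0,0.005,0,-1],
])

```text
clock: 20.5
position: [0.4989, 0.2958, 0.0493]
ee_rot: [0.746, 0.666, 0.0, -0.0]
ft_force: [-0.6, -0.7, -1.8]
grip_width: 0.391
grasp_force: 35.3
```

Call:
carry_out([
  [0,0,0.003,0,-1],
  [0,0,0.005,0,-1],
  [0,0,0.005,0,-1],
])

```text
clock: 20.88
position: [0.4989, 0.2958, 0.0485]
ee_rot: [0.746, 0.666, 0.0, -0.0]
ft_force: [-0.1, -0.5, -1.6]
grip_width: 0.391
grasp_force: 35.3
```

Call:
carry_out([
  [0,0,0.002,0,-1],
  [0,0,0.003,0,-1],
  [0,0,0.003,0,-1],
])

```text
clock: 21.25
position: [0.4988, 0.2959, 0.0481]
ee_rot: [0.746, 0.666, 0.0, -0.0]
ft_force: [0.0, 0.5, -1.7]
grip_width: 0.394
grasp_force: 35.3
```

Call:
carry_out([
  [0,0,0.002,0,-1],
  [0,0,0.004,0,-1],
  [0,0,0.004,0,-1],
])

```text
clock: 21.62
position: [0.4989, 0.2959, 0.048]
ee_rot: [0.746, 0.665, 0.0, -0.0]
ft_force: [-3.6, -2.3, 6.1]
grip_width: 0.392
grasp_force: 36.3
```

Call:
carry_out([
  [0,0,0.002,0,-1],
  [0,0,0.003,0,-1],
  [0,0,0.003,0,-1],
])

```text
clock: 22.0
position: [0.4989, 0.2959, 0.048]
ee_rot: [0.746, 0.665, 0.0, -0.0]
ft_force: [-5.3, -2.6, 11.6]
grip_width: 0.391
grasp_force: 36.9
```

Floor contact is felt, so I back off slightly, release slowly and rise.

Call:
carry_out([
  [0,0,-0.003,0,-1],
  [0,0,-0.004,0,-0.15],
  [0,0,-0.004,0,-0.1],
  [0,0,-0.004,0,0],
  [0,0,-0.004,0,0.2],
  [0,0,-0.004,0,0.5],
  [0,0,-0.004,0,0.5],
  [0,0,-0.004,0,0.5],
])

```text
clock: 23.0
position: [0.4989, 0.2959, 0.0477]
ee_rot: [0.746, 0.666, 0.0, -0.0]
ft_force: [-0.1, -0.5, 0.0]
grip_width: 0.749
grasp_force: 0.0
```

Call:
carry_out([
  [0,0,-0.05,0,0.5],
  [0,0,-0.12,0,0.5],
  [0,0,-0.25,0,0.5],
  [0,0,-0.4,0,0.5],
  [0,0,-0.6,0,0.5],
  [0,0,-0.8,0,0.5],
  [0,0,-1,0,0.5],
  [0,0,-1,0,0.5],
  [0,0,-1,0,0.5],
  [0,0,-1,0,0.5],
])

```text
clock: 24.25
position: [0.4985, 0.2956, 0.197]
ee_rot: [0.746, 0.666, -0.001, -0.0]
ft_force: [0.9, 0.7, 0.7]
grip_width: 0.749
grasp_force: 0.0
```

Run:
```python
from h import *
c=camera("scene"); cv2.imwrite("pics/s5.png",cv2.resize(c["img"][130:310,230:470,::-1],None,fx=3.2,fy=3.2))
W=cloud(c); m=(abs(W[...,0]-.5)<.05)&(abs(W[...,1]-.296)<.04)&(W[...,2]>.03)&(W[...,2]<.09)
print(np.median(W[m],0),W[m][:,2].max(),np.percentile(W[m],95,axis=0)); o=manip.get_obs(); print(o["clock"],o["position"],o["ft_force"])
```

```text
[0.5119034  0.28946875 0.05224434] 0.07136455138325815 [0.52009756 0.30620176 0.06890426]
24.3 [0.4984789  0.29560164 0.19697106] [-0.53265569  0.36013405 -0.26936453]
```

View pics/s5.png

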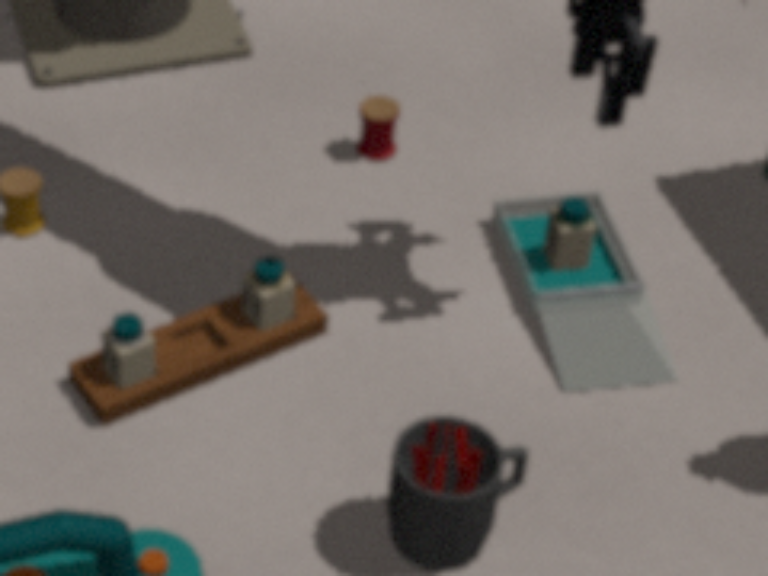

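The picture shows the switch upright on the box floor at (572,240), the two soft switches standing in the rack at (128,350) and (270,295), and the gripper clear above.

```bash
python3 -c "
from workcell import ticket; print(ticket.hand_in())"
```

```text
the job is handed in; nothing more can be done
None
```

The sound switch was in pocket 2 (about 7.9 N, then down to 4.0 N); it now stands upright on the pin box floor, released, with both soft ones still in the rack, and the job is handed in (I pressed pocket 3, which stayed soft, but not pocket 1).

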